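Find the high spot of a slicing disc with the dial gauge

TASK

The vegetable slicer's disc on the checking stand no longer runs true. Gently slide the dial gauge up so that its sprung plunger bears on the disc's rim, without ever driving the plunger to its inner stop, turn the disc by its crank to find its one highest spot (there is also a lesser swelling), and leave the disc at rest with that highest spot against the pressed plunger. Leave the gauge bearing on it, let go of everything, and do not disturb the things standing round the stand.

Things in the scene. Friction and masses are not known exactly. Their poses are not given: they have to be found in the camera images.
- stand: Aluminium base plate with rubber feet, 190 x 380 x 16 mm, fixed to the table (place and yaw differ each time). Origin: centre of its underside. x axis across the plate, y axis along it from the gauge to the disc, z up. The gauge's rail lies along the y axis (x = 0), in its -y half, and points straight at the disc's axis at x = 0, y = +85 mm.
- rotor: Spindle that carries the disc and, above a fixed white round guard (178 mm across, top at z = 60 mm; post heads to 63 mm on the +y side), a crank. Origin: on the vertical axis of rotation at table height; x axis along the crank arm to its knob, z up. Turns without end either way and stays where it is left; takes about 3 N at the knob.
- disc_centre (a point): Centre of the slicing disc, on its axis. 8 mm thick (z = 40 to 48 mm), hidden under the guard. Round, radius 75 mm, but for two rounded swellings of the rim, each 1 to 1.4 rad long: the greater rises 6 mm, the lesser 3 mm; their peaks are about 2.4 rad apart. Where they lie relative to the crank is unknown and differs each time: feel for them with the gauge.
- crank_knob (a point): Centre of the black upright crank knob, a cylinder 18 mm in diameter and 42 mm tall (z = 74 to 116 mm; this point at z = 98 mm, 50 mm from the axis). It spins freely on its pin, so the hand need not turn as it leads it round; the crank arm below it has its top at z = 72 mm.
- tab (a point): Grasp point of the gauge's carriage: middle of a blue upright tab, 30 mm wide along the stand's x, 12 mm thick along its y, top at z = 115 mm, this point at z = 98 mm. Pushed along the stand's +y the carriage slides towards the disc (55 mm from its rear stop to its front stop; starts 0 to 18 mm from the rear one) and stays where it is left (friction about 6 N).
- dial (a point): Centre of the round dial face (60 mm across, white, black ticks 1 mm of plunger apart, a red one at the inner stop) that lies flat on the carriage at z = 72 mm, 58 mm ahead of the tab.
- plunger: Steel plunger of the gauge, at z = 44 mm, pointing along the stand's +y. Origin: the foremost point of its ball tip (10 mm in diameter), which touches the rim; its axes are the stand's. 123 mm ahead of the tab when fully out. It slides 12 mm into the gauge against a spring: 1.2 N when just touched, 0.3 N more each mm, 4.8 N at its inner stop.
- needle (a joint): Dial reading: angle of the red needle clockwise from above, rad. 0 when the plunger is fully out (needle along the stand's +y, towards the disc), 0.42 rad for each mm the plunger is pushed in, 5.04 rad at its inner stop.
- tin_2: Food tin, 75 mm across, 58 mm high, to be left alone. Origin: centre of its underside.
- spice_1: Spice jar with a red cap, 45 mm across, 106 mm high, to be left alone. Origin: centre of its underside.
- ramekin_salt: Small white ramekin of salt, 66 mm across, 38 mm high, to be left alone. Origin: centre of its underside.

How it is judged:
On the way:
1. the plunger bears on the rim of the disc (contact force between plunger and rotor above 0.9 N), for 0.2 s.
At the end, for the whole second after the job is handed in: The disc is at rest with its highest spot at the plunger: the plunger presses on the rim (over 0.9 N) where it lies more than 79.3 mm from the disc's axis, which is within about 1.7 mm of the highest and about 0.35 rad either way; the lesser swelling does not reach this (horizontal distance between plunger and rotor above 0.0793 m and contact force between plunger and rotor above 0.9 N and angular speed of rotor below 0.05 rad/s); the robot touches nothing.
It fails at once if the plunger is driven to its inner stop (within the last half millimetre, needle beyond 4.83 rad) (value of joint needle above 4.83 rad).
It fails at once if the plunger is pressed on the rim with more than 10 N (contact force between plunger and rotor above 10 N).
It fails at once if a bystander is moved by more than 30 mm (distance of any of tin_2, spice_1, ramekin_salt from where it was at the start of the episode above 0.03 m).
It also fails if it takes over 72 s, if anything falls off the work surface, if the arm or the gripper's body presses on something with over 40 N, if the wrist force passes 120 N, or if a joint passes its speed limit or range.

ROBOT

A 7-joint arm with a two-finger parallel gripper is mounted at the origin on a cart in front of the work surface, level with it; the furniture and walls round the work are solid. World frame = base frame: x ahead of the robot, y to its left, z up, the work surface at z = 0. Lengths are in m, angles in rad, forces in N, time in s.
With the tool pointing down it reaches from about 0.425 to 0.925 m from the base axis. Payload 6.8 kg.
Tool frame: the origin (TCP) lies at the very end of the fingers, on their centre line; the grasp point (between the pads) lies 19 mm behind it; y points along the fingers, x is the direction in which the jaws open and shut, and the axes are right-handed (so a half turn about y gives the same grasp; the last joint's range is limited). The gripper opens to 85 mm and grips with 20 to 120 N. Pads are 22 mm wide; open, the fingers measure 114 mm over their backs; the gripper's body (76 mm by 85 mm) begins 54 mm behind the grasp point. The pads swing forward as they close: fully open they stand 13 mm farther back than shut.
Start: joints at [-1.212, 0.477, 0.022, 1.555, -0.011, 1.109, -0.083], TCP at [0.304, 0.603, 0.231] pointing down, gripper open.
Joint ranges: [-2.96, 2.96], [-0.34, 2.1], [-1.41, 1.46], [0.24, 2.44], [-1.37, 4.51], [0.17, 1.92], [-2.96, 2.96]. Speed limits (rad/s): [2.39, 2.39, 3.14, 3.14, 3.14, 3.14, 3.14].

INTERFACE

Orientations are given as a rotation vector (axis times angle).
In Python, from bench import r, imaging gives the robot as it stands.
- The arm moves only by the shell command python3 -m jog 'ROWS' [FORCE]. ROWS is text: rows parted by semicolons, each of 7 numbers parted by spaces: the turn, a rotation vector about the tool's x, y, z in degrees, then the shift along the tool's x, y, z in mm, then the opening, from 0 (shut) to 1 (fully open). A call has exactly 5 rows; each row shifts and turns the commanded pose from where the row before left it, along the tool's axes as they then stand; what a row does not reach is not made up. A row lasts 1/12 s, in which the tool goes at most 41.7 mm and 7.16 degrees, less where a joint would pass 70% of its speed; a pose out of reach is approached as far as the arm can. A call with a gripper value outside its range is refused whole. The fingers move at their own pace and stop on an object; FORCE is the grip in N (left out, the last holds). Time passes only in rows, so rows that do not move let the fingers close, or fill a call up. It gives the time, the measured TCP pose, the force and the opening at its end, in the units of the state.
- r.get_obs(): the state, without advancing time (a new reading comes with each control period).
- imaging.grab_frame(name): name is "scene" or "top" or "wrist"; returns a dict with "color" (384x512x3 uint8, red, green, blue), "z_map" (384x512 float32, m along the optical axis (not along the pixel's ray), 0 where there is no reading), "fx", "fy", "cx", "cy" (pixels), "world_to_cam" (4x4, takes a point from world to camera coordinates); the wrist camera has in their place "hand_eye" (4x4, takes a point from camera to tool coordinates, whose origin is the TCP and whose axes are the tool frame's). Camera axes: x right, y up, looking along -z (the intrinsics and any distortion apply to the point x, -y, -z); pixel columns grow to the right and rows downward; lengths in m; the calibration is good to about 2 mm. A picture is of the moment at which its call begins: read the wrist's pose just before it.
- r.hand_in(): hands the job in, once; it reports no verdict.
The state is a dict: "clock": time; "joints": joint angles; "qvel": joint speeds; "tau": joint torques, N m; "tcp_pos": TCP position; "orientation": TCP orientation; "contact_force": force on the tool from outside, world axes, zero at the start; "moment": the same for the moment, N m; "grip_width": finger opening in m.
Only numpy, scipy, OpenCV 4.12 (cv2) and the standard library are available. Lean on these libraries where they do the work, as an engineer would, in place of code of your own. Each camera call takes 0.05 s, during which the arm holds its last target.

## Working session

There is one attempt and no reset: what is moved stays moved. The work goes in short steps, Python scripts to look and compute and a shell command to move; the robot and the scene stay as the last step left them, time stands still between calls to the robot, and variables do not carry over. Pictures are saved under pics/ and viewed, and the job is handed in when it is done.

```bash
ls; mkdir -p pics; cat > h.py <<'E'
import numpy as np,cv2
from bench import r,imaging
from scipy.spatial.transform import Rotation as R
def snap(n,f):
    d=imaging.grab_frame(n); cv2.imwrite('pics/'+f,d['color'][:,:,::-1]); np.savez('pics/'+f+'.npz',**{k:v for k,v in d.items()}); return d
def toplane(d,u,v,z,pose=None):
    ray=np.array([(u-d['cx'])/d['fx'],-(v-d['cy'])/d['fy'],-1.])
    if 'world_to_cam' in d: T=np.linalg.inv(d['world_to_cam'])
    else:
        T0=np.eye(4);T0[:3,:3]=pose[1];T0[:3,3]=pose[0];T=T0@d['hand_eye']
    o=T[:3,3];dr=T[:3,:3]@ray
    return o+dr*(z-o[2])/dr[2]
E
python3 - <<'E'
from h import *
o=r.get_obs(); print(o)
for n in ('scene','top','wrist'):
    d=snap(n,n+'0.png'); print(n,{k:(v if np.size(v)<20 else v.shape) for k,v in d.items()})
E
```

```text
pics
{'clock': 0.0, 'joints': array([-1.21211067,  0.47780789,  0.02231765,  1.55648154, -0.01152174,
        1.1093142 , -0.083138  ]), 'qvel': array([-3.54384399e-04, -2.65338752e-04,  2.72537892e-03,  2.09826425e-03,
       -8.48269507e-04, -2.05789639e-03, -9.80001145e-05]), 'tau': array([-6.17586047e-04, -5.96454763e+01,  1.60755124e+00, -2.81187558e+01,
        1.24324544e-02,  9.56291333e-03,  5.47572355e-06]), 'tcp_pos': array([0.3034826 , 0.60223999, 0.23030737]), 'orientation': array([-1.39568591, -0.8577428 ,  0.86026955]), 'contact_force': array([0.56571541, 0.9348444 , 0.68696921]), 'moment': array([0.03030687, 0.0213256 , 0.00178556]), 'grip_width': 0.08532331996975438}
scene {'color': (384, 512, 3), 'z_map': (384, 512), 'fx': 373.33357140978785, 'fy': 373.33357140978785, 'cx': 253.8306260596352, 'cy': 186.79615204471295, 'world_to_cam': array([[ 0.57335599, -0.81923491, -0.01081997, -0.32061414],
       [ 0.51974371,  0.35347953,  0.77776519, -0.3244564 ],
       [-0.63334776, -0.45155994,  0.6284618 , -0.99676887],
       [ 0.        ,  0.        ,  0.        ,  1.   
[... 232 characters left out ...]
786493],
       [ 0.99550719,  0.01908712,  0.09274219, -0.49980105],
       [-0.09239745, -0.01821526,  0.99555558, -1.51852398],
       [ 0.        ,  0.        ,  0.        ,  1.        ]])}
wrist {'color': (384, 512, 3), 'z_map': (384, 512), 'fx': 338.1083131336763, 'fy': 338.1083131336763, 'cx': 253.2566801672069, 'cy': 195.55748901086017, 'hand_eye': array([[ 9.99998731e-01,  9.07300173e-04, -1.30952845e-03,
         9.90350496e-04],
       [-1.52515545e-03,  3.07667410e-01, -9.51492742e-01,
        -1.41258573e-01],
       [-4.60390301e-04,  9.51493532e-01,  3.07668404e-01,
         7.91902149e-02],
       [ 0.00000000e+00,  0.00000000e+00,  0.00000000e+00,
         1.00000000e+00]])}
```

View pics/top0.png

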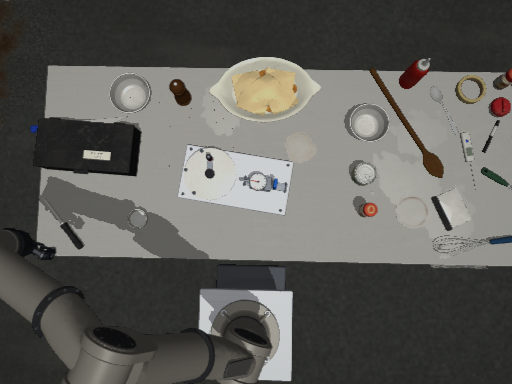

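View pics/scene0.png

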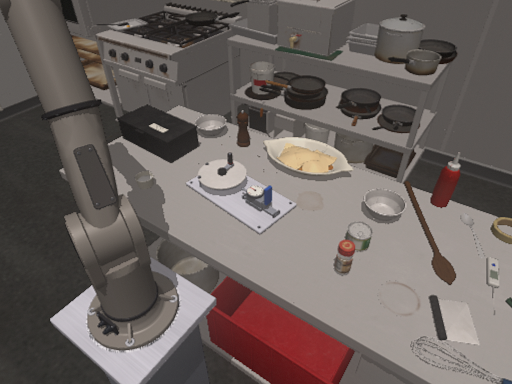

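View pics/wrist0.png

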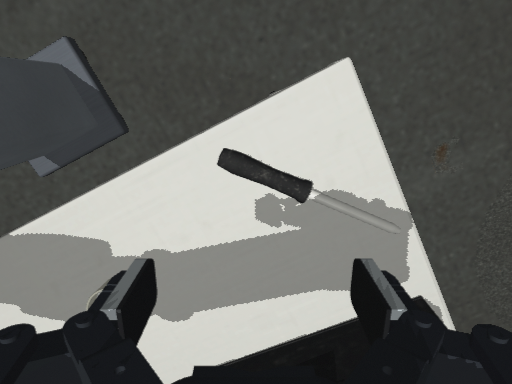

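```bash
python3 - <<'E'
from h import *
import cv2
im=cv2.imread('pics/top0.png'); c=im[135:225,165:305]; cv2.imwrite('pics/z1.png',cv2.resize(c,None,fx=5.5,fy=5.5,interpolation=cv2.INTER_CUBIC))
d=dict(np.load('pics/top0.png.npz'))
hsv=cv2.cvtColor(im,cv2.COLOR_BGR2HSV)
m=cv2.inRange(hsv,(105,120,40),(130,255,255)); m[:, :240]=0;m[:,310:]=0
n,l,s,ce=cv2.connectedComponentsWithStats(m); print(s,ce)
for i in range(1,n): print(toplane(d,*ce[i],0.115))
sat=hsv[:,:,1]
ys,xs=np.nonzero(m); print(xs.min(),xs.max(),ys.min(),ys.max())
E
```

```text
[[     0      0    512    384 196576]
 [   273    179      5     10     32]] [[255.49687144 191.50128703]
 [274.71875    183.59375   ]]
[ 0.50604987 -0.08880137  0.115     ]
273 277 179 188
```

View pics/z1.png

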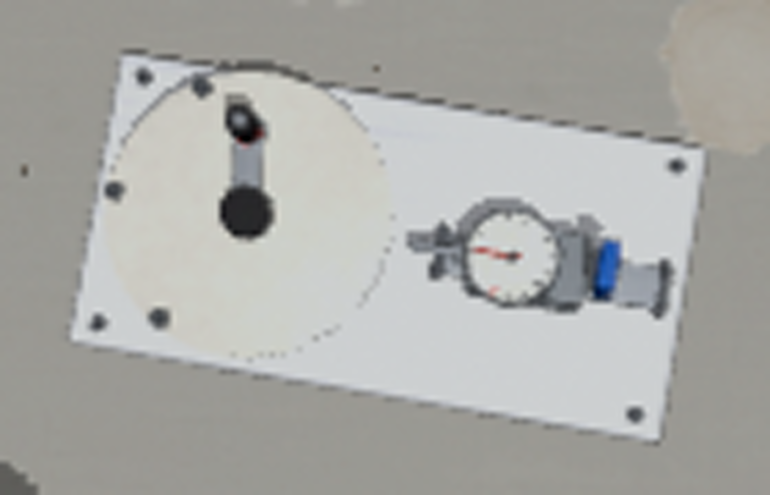

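```bash
python3 - <<'E'
from h import *
d=dict(np.load('pics/top0.png.npz'))
P=lambda x,y,z: toplane(d,(x+.5)/5.5-.5+165,(y+.5)/5.5-.5+135,z)
c=[P(*q,.016) for q in((122,52),(705,148),(660,440),(72,340))]
cen=np.mean(c,0);print('cen',cen,[np.linalg.norm(c[i]-c[i-1]) for i in range(4)])
a=(c[0]+c[3]-c[1]-c[2]); a/=np.linalg.norm(a); ya=a[:2]; xa=np.array([ya[1],-ya[0]])
print('ydir',a,np.degrees(np.arctan2(a[1],a[0])),'axis',cen[:2]+.085*ya)
print('guard',P(248,212,.06),'hub',P(246,211,.075))
print('knobtop',P(240,118,.116))
t=P(607,269,.115);print('tab',t, (t[:2]-cen[:2])@ya,(t[:2]-cen[:2])@xa)
t=P(512,256,.072);print('dial',t, (t[:2]-cen[:2])@ya,(t[:2]-cen[:2])@xa)
E
```

```text
cen [0.52981157 0.04563978 0.016     ] [np.float64(0.1865545942946029), np.float64(0.3764431147020582), np.float64(0.18710160494063147), np.float64(0.37595440214406717)]
ydir [0.14714034 0.98911563 0.        ] 81.53875872263693 axis [0.5423185  0.12971461]
guard [0.5431117  0.13024686 0.06      ] hub [0.54184714 0.12972151 0.075     ]
knobtop [0.59241258 0.13010275 0.116     ]
tab [ 0.50637044 -0.08956157  0.115     ] -0.13717890921527057 -0.0032924131646858206
dial [ 0.51765313 -0.0329448   0.072     ] -0.07951823478777671 -0.000463141124796748
```

```bash
cat >> h.py <<'E'
YA=np.array([0.1471,0.9891,0]); XA=np.array([0.9891,-0.1471,0])
S0=np.array([.530,.0457,0])
def go(p,xdir,rows_mm=41):
    """print tool-frame turn and shift needed to reach p with x axis=xdir, y down"""
    o=r.get_obs(); C=R.from_rotvec(o['orientation']).as_matrix()
    x=np.array(xdir,float);x/=np.linalg.norm(x); y=np.array([0,0,-1.]); D=np.c_[x,y,np.cross(x,y)]
    rv=R.from_matrix(C.T@D).as_rotvec(degrees=True); dp=np.array(p)-o['tcp_pos']
    print('clock',round(o['clock'],2),'tcp',o['tcp_pos'].round(4),'turn deg',rv.round(2),'shift in CURRENT tool mm',(C.T@dp*1e3).round(1),'in final frame',(D.T@dp*1e3).round(1),'F',o['contact_force'].round(1),'grip',round(o['grip_width'],4))
    return C,D
E
python3 - <<'E'
from h import *
C,D=go([.5064,-.0895,.2],YA); print(C.round(3)); go([.5064,-.0895,.2],-YA); print(r.get_obs()['joints'])
E
```

```text
clock 0.15 tcp [0.3036 0.6024 0.2306] turn deg [-1.000e-02 -1.829e+01 -8.000e-02] shift in CURRENT tool mm [-526.5   31.3 -492.5] in final frame [-654.5   30.6 -302.4] F [-1.2 -0.8 -0.3] grip 0.085
[[ 0.45  -0.001 -0.893]
 [ 0.893 -0.001  0.45 ]
 [-0.001 -1.    -0.   ]]
clock 0.15 tcp [0.3036 0.6024 0.2306] turn deg [ 1.1000e-01  1.6171e+02 -1.0000e-02] shift in CURRENT tool mm [-526.5   31.3 -492.5] in final frame [654.5  30.6 302.4] F [-1.2 -0.8 -0.3] grip 0.085
[-1.21209095  0.47762156  0.02235326  1.55618103 -0.01151863  1.10928816
 -0.08312247]
```

```bash
python3 -m jog '0 -6.1 0 0 0 0 0.5;0 -6.1 0 0 0 0 0.5;0 -6.1 0 0 0 0 0.5;0 0 0 -36 0 -16.5 0.5;0 0 0 -36 0 -16.5 0.5' 30
python3 -m jog '0 0 0 -36 0 -16.5 0.5;0 0 0 -36 0 -16.5 0.5;0 0 0 -36 0 -16.5 0.5;0 0 0 -36 0 -16.5 0.5;0 0 0 -36 0 -16.5 0.5'
python3 -m jog '0 0 0 -36 0 -16.5 0.5;0 0 0 -36 0 -16.5 0.5;0 0 0 -36 0 -16.5 0.5;0 0 0 -36 0 -16.5 0.5;0 0 0 -36 0 -16.5 0.5'
python3 - <<'E'
from h import *
go([.5064,-.0895,.2],YA)
E
```

```text
clock: 0.57
tcp_pos: [0.3242, 0.5274, 0.2303]
orientation: [-1.272, -1.103, 1.104]
contact_force: [1.2, -0.7, -0.8]
grip_width: 0.0423
clock: 0.98
tcp_pos: [0.3811, 0.3345, 0.2312]
orientation: [-1.275, -1.1, 1.1]
contact_force: [1.2, -0.2, 0.0]
grip_width: 0.0427
clock: 1.4
tcp_pos: [0.4361, 0.1444, 0.2314]
orientation: [-1.275, -1.1, 1.1]
contact_force: [1.6, -0.1, 0.2]
grip_width: 0.0425
clock 1.4 tcp [0.4361 0.1444 0.2314] turn deg [0.   0.02 0.02] shift in CURRENT tool mm [-221.1   31.3 -103.8] in final frame [-221.    31.4 -103.9] F [ 1.6 -0.1  0.2] grip 0.0425
```

```bash
python3 -m jog '0 0 0 -36 0 -17 0.5;0 0 0 -37 0 -17 0.5;0 0 0 -37 0 -17 0.5;0 0 0 -37 0 -17 0.5;0 0 0 -37 0 -17 0.5'
python3 -m jog '0 0 0 -37 0 -18 0.5;0 0 0 0 0 0 0.5;0 0 0 0 0 0 0.5;0 0 0 0 0 0 0.5;0 0 0 0 0 0 0.5'
python3 - <<'E'
from h import *
go([.5064,-.0895,.2],YA); snap('wrist','w1.png'); snap('top','t1.png'); snap('scene','s1.png')
im=cv2.imread('pics/t1.png'); cv2.imwrite('pics/z2.png',cv2.resize(im[135:225,165:305],None,fx=5.5,fy=5.5,interpolation=cv2.INTER_CUBIC))
E
```

```text
clock: 1.82
tcp_pos: [0.4932, -0.0501, 0.2314]
orientation: [-1.275, -1.1, 1.1]
contact_force: [0.4, -0.2, -0.1]
grip_width: 0.0423
clock: 2.23
tcp_pos: [0.5053, -0.0858, 0.231]
orientation: [-1.273, -1.101, 1.101]
contact_force: [-0.1, -0.3, -0.6]
grip_width: 0.043
clock 2.23 tcp [ 0.5053 -0.0858  0.231 ] turn deg [-0.04  0.14  0.03] shift in CURRENT tool mm [-3.6 31.  -1.7] in final frame [-3.5 31.  -1.6] F [-0.1 -0.3 -0.6] grip 0.043
```

View pics/w1.png

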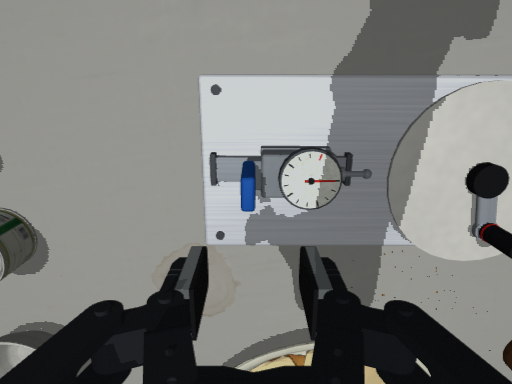

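View pics/z2.png

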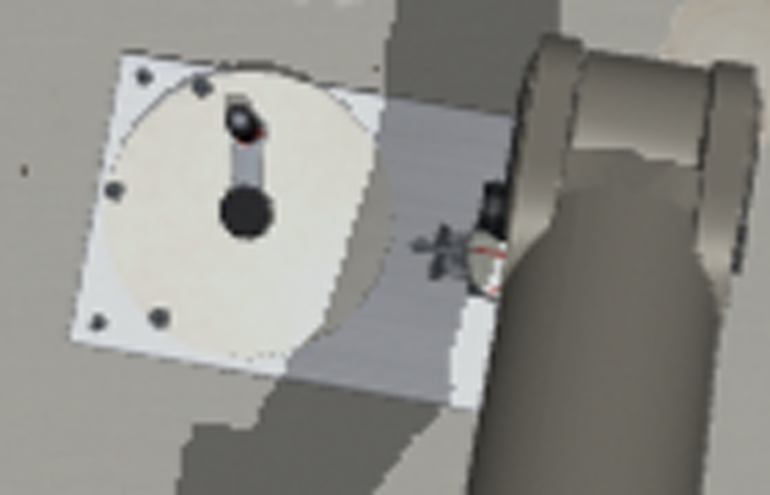

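View pics/s1.png

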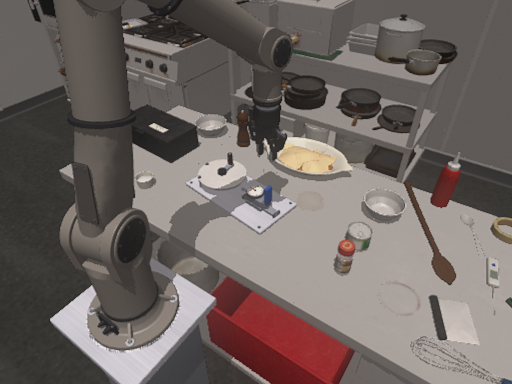

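```bash
cat >> h.py <<'E'
def pose():
    o=r.get_obs(); return o['tcp_pos'],R.from_rotvec(o['orientation']).as_matrix()
def cloud(d,P):
    v,u=np.mgrid[:384,:512]; z=d['z_map']
    X=np.stack([(u-d['cx'])/d['fx']*z,-(v-d['cy'])/d['fy']*z,-z],-1)
    T0=np.eye(4);T0[:3,:3]=P[1];T0[:3,3]=P[0];T=T0@d['hand_eye']
    return X@T[:3,:3].T+T[:3,3]
def stand(p): q=np.asarray(p)[...,:3]-S0; return np.stack([q@XA,q@YA,q[...,2]],-1)
E
python3 - <<'E'
from h import *
d=dict(np.load('pics/w1.png.npz')); P=pose(); W=cloud(d,P)
hsv=cv2.cvtColor(cv2.imread('pics/w1.png'),cv2.COLOR_BGR2HSV)
m=cv2.inRange(hsv,(105,120,40),(130,255,255))>0; m[:, :230]=0;m[:,265:]=0
q=stand(W[m]); print(len(q),np.percentile(q[:,2],[5,50,95]))
t=q[q[:,2]>.111]; print(t.min(0),t.max(0),t.mean(0), S0+XA*t[:,0].mean()+YA*t[:,1].mean())
q=stand(W); 
# plate outline at z 16
pm=(abs(q[...,2]-.016)<.003)&(hsv[...,1]<40)&(hsv[...,2]>90); 
s=W[pm]; print('plate',q[pm].min(0),q[pm].max(0))
# structure heights along rail
for y in range(-160,0,6):
    k=(abs(q[...,1]-y/1e3)<.003)&(abs(q[...,0])<.05)&(d['z_map']>0); 
    if k.any(): print(y,q[k][:,2].max().round(3),end='; ')
print()
cand=cv2.bitwise_and(cv2.inRange(hsv,(0,0,120),(180,90,255)),((abs(q[...,2]-.072)<.004)*255).astype(np.uint8))
k=(cand>0)&(q[...,1]<0)&(q[...,1]>-.12); print('dial',q[k].min(0),q[k].max(0))
g=(abs(q[...,2]-.06)<.003); print('guard',q[g].min(0),q[g].max(0))
kn=(q[...,2]>.11)&(q[...,1]>.02)&(q[...,2]<.12); print('knob',kn.sum(), q[kn].mean(0) if kn.any() else '')
E
```

```text
666 [0.06725221 0.11298909 0.11454378]
[-0.01579681 -0.14232972  0.11108531] [ 0.01314528 -0.13168551  0.11564789] [-0.00176362 -0.13693706  0.11339115] [ 0.50811217 -0.08948502  0.        ]
plate [-0.0954906  -0.46923273  0.01300026] [0.28521102 0.12681439 0.01893329]
-160 0.314; -154 0.316; -148 0.316; -142 0.315; -136 0.31; -130 0.31; -124 0.31; -118 0.315; -112 0.316; -106 0.315; -100 0.293; -94 0.289; -88 0.308; -82 0.311; -76 0.311; -70 0.31; -64 0.073; -58 0.072; -52 0.071; -46 0.051; -40 0.051; -34 0.047; -28 0.048; -22 0.049; -16 0.05; -10 0.017; -4 0.061; 
dial [-0.02801479 -0.10645866  0.06800391] [ 0.02721987 -0.05227767  0.07140704]
guard [-0.08940859 -0.39978885  0.05700469] [0.10964795 0.12998145 0.06296177]
knob 70 [0.04848982 0.0857982  0.11299629]
```

```bash
python3 -m jog '0 0 0 -3.3 25 -3 0.5;0 0 0 0 35 0 0.5;0 0 0 0 35 0 0.5;0 0 0 0 30 0 0.5;0 0 0 0 24 0 0.5'
python3 -m jog '0 0 0 0 0 0 0.4;0 0 0 0 0 0 0.3;0 0 0 0 0 0 0.15;0 0 0 0 0 0 0;0 0 0 0 0 0 0' 25
python3 -m jog '0 0 0 0 0 0 0;0 0 0 0 0 0 0;0 0 0 0 0 0 0;0 0 0 0 0 0 0;0 0 0 0 0 0 0'
python3 - <<'E'
from h import *
go([.5064,-.0895,.08],YA); P=pose(); print(stand(P[0]));d=snap('wrist','w2.png')
E
```

```text
clock: 2.8
tcp_pos: [0.5071, -0.0899, 0.0802]
orientation: [-1.273, -1.1, 1.102]
contact_force: [-0.4, 0.5, 0.5]
grip_width: 0.0428
clock: 3.22
tcp_pos: [0.5092, -0.0909, 0.0839]
orientation: [-1.277, -1.102, 1.098]
contact_force: [0.1, 0.4, 1.4]
grip_width: 0.0116
clock: 3.63
tcp_pos: [0.5093, -0.0909, 0.0838]
orientation: [-1.277, -1.102, 1.098]
contact_force: [-1.4, 0.5, 7.8]
grip_width: 0.0114
clock 3.63 tcp [ 0.5093 -0.0909  0.0838] turn deg [0.15 0.02 0.05] shift in CURRENT tool mm [1.  3.8 3.1] in final frame [1.  3.8 3. ] F [-1.4  0.5  7.8] grip 0.0114
[-0.00040925 -0.13818655  0.08383479]
```

View pics/w2.png

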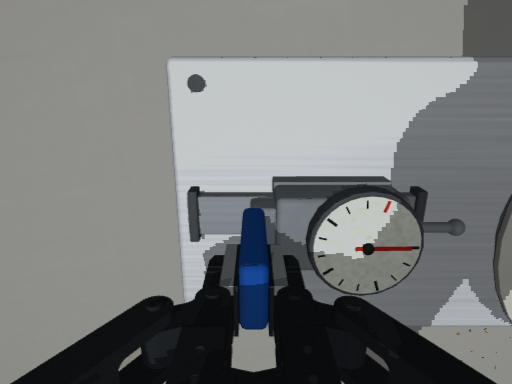

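```bash
python3 -m jog '0 0 0 0 -3 0 0;0 0 0 4 0 0 0;0 0 0 4 0 0 0;0 0 0 3 0 0 0;0 0 0 0 0 0 0'
cat >> h.py <<'E'
def look(f,cam='wrist'):
    P=pose(); o=r.get_obs(); d=snap(cam,f); print(round(o['clock'],2),'stand tcp',stand(P[0]).round(4),'F',o['contact_force'].round(1),'grip',round(o['grip_width'],4)); return d,P
E
python3 - <<'E'
from h import *
look('w3.png')
E
```

```text
clock: 4.1
tcp_pos: [0.5101, -0.0816, 0.0848]
orientation: [-1.278, -1.1, 1.1]
contact_force: [5.4, -4.2, -15.7]
grip_width: 0.0114
4.1 stand tcp [-0.0009 -0.1288  0.0848] F [  5.4  -4.2 -15.7] grip 0.0114
```

View pics/w3.png

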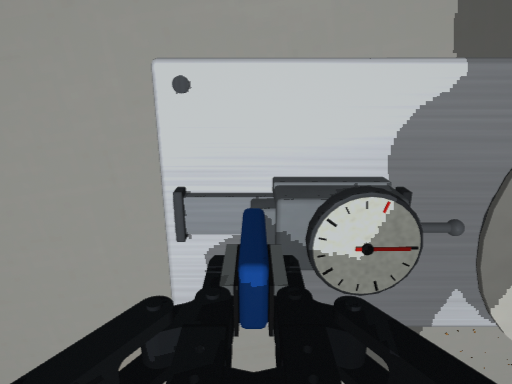

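```bash
python3 -m jog '0 0 0 0 2 0 0;0 0 0 2 0 0 0;0 0 0 2 0 0 0;0 0 0 2 0 0 0;0 0 0 0 0 0 0'
python3 - <<'E'
from h import *
look('w4.png')
E
```

```text
clock: 4.57
tcp_pos: [0.511, -0.076, 0.0847]
orientation: [-1.278, -1.1, 1.099]
contact_force: [-2.2, -5.3, 7.8]
grip_width: 0.0114
4.57 stand tcp [-0.0009 -0.1232  0.0847] F [-2.2 -5.3  7.8] grip 0.0114
```

View pics/w4.png

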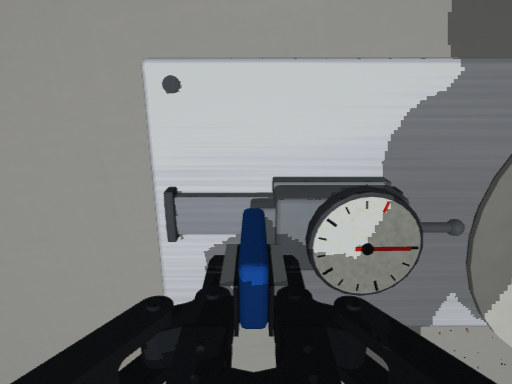

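```bash
python3 -m jog '0 0 0 2 0 0 0;0 0 0 2 0 0 0;0 0 0 2 0 0 0;0 0 0 0 0 0 0;0 0 0 0 0 0 0'
cat >> h.py <<'E'
def needle(d,P,img):
    """reading: project red pixels on z=.074 to stand coords, farthest red cluster from the dial centre"""
    hsv=cv2.cvtColor(d['color'],cv2.COLOR_RGB2HSV)
    m=(cv2.inRange(hsv,(0,130,60),(10,255,255))|cv2.inRange(hsv,(170,130,60),(180,255,255)))
    v,u=np.nonzero(m)
    if len(u)==0: print('no red');return
    p=stand(np.array([toplane(d,a,b,.074,P) for a,b in zip(u,v)]))
    k=(abs(p[:,0])<.035)&(p[:,1]>-.115)&(p[:,1]<0); p=p[k];print('red px',k.sum(),'range',p.min(0)[:2].round(3),p.max(0)[:2].round(3))
    return p
def reading(p,cy,cx=0):
    a=np.arctan2(p[:,0]-cx,p[:,1]-cy)%(2*np.pi); rr=np.hypot(p[:,0]-cx,p[:,1]-cy)
    h,_=np.histogram(a,bins=np.arange(0,6.3,.15),weights=(rr>.008)&(rr<.020)); i=h.argmax()
    c=(i+.5)*.15; k=(rr>.008)&(rr<.02)&(abs((a-c+np.pi)%(2*np.pi)-np.pi)<.25)
    ang=c+(((a[k]-c+np.pi)%(2*np.pi))-np.pi).mean(); print('needle rad',round(ang,2),'mm',round(ang/.42,2))
E
python3 - <<'E'
from h import *
d,P=look('w5.png'); p=needle(d,P,0); reading(p,stand(P[0])[1]+.058)
E
```

```text
clock: 5.03
tcp_pos: [0.5119, -0.0701, 0.0847]
orientation: [-1.278, -1.1, 1.099]
contact_force: [-2.5, -4.9, 8.6]
grip_width: 0.0114
5.03 stand tcp [-0.0009 -0.1172  0.0847] F [-2.5 -4.9  8.6] grip 0.0114
red px 196 range [-0.027 -0.065] [-0.002 -0.038]Traceback (most recent call last):
  File "<stdin>", line 2, in <module>
  File "h.py", line 43, in reading
    h,_=np.histogram(a,bins=np.arange(0,6.3,.15),weights=(rr>.008)&(rr<.020)); i=h.argmax()
        ~~~~~~~~~~~~^^^^^^^^^^^^^^^^^^^^^^^^^^^^^^^^^^^^^^^^^^^^^^^^^^^^^^^^^
    cum_n += cw[bin_index]
numpy._core._exceptions._UFuncOutputCastingError: Cannot cast ufunc 'add' output from dtype('int64') to dtype('bool') with casting rule 'same_kind'
```

View pics/w5.png

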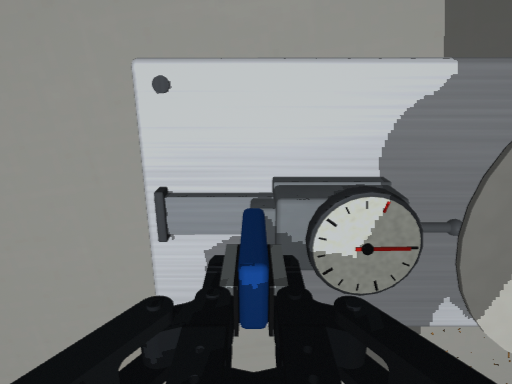

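```bash
sed -i 's/weights=(rr>.008)&(rr<.020))/weights=1.*((rr>.008)\&(rr<.020)))/' h.py
python3 -m jog '0 0 0 2 0 0 0;0 0 0 2 0 0 0;0 0 0 1 0 0 0;0 0 0 0 0 0 0;0 0 0 0 0 0 0'
python3 - <<'E'
from h import *
d,P=look('w6.png'); p=needle(d,P,0); reading(p,stand(P[0])[1]+.058,-.002)
E
```

```text
clock: 5.5
tcp_pos: [0.5125, -0.0658, 0.0847]
orientation: [-1.279, -1.099, 1.099]
contact_force: [-2.2, -6.8, 7.7]
grip_width: 0.0116
5.5 stand tcp [-0.0009 -0.1129  0.0847] F [-2.2 -6.8  7.7] grip 0.0116
red px 139 range [-0.028 -0.058] [ 0.016 -0.045]
needle rad 1.09 mm 2.61
```

View pics/w6.png

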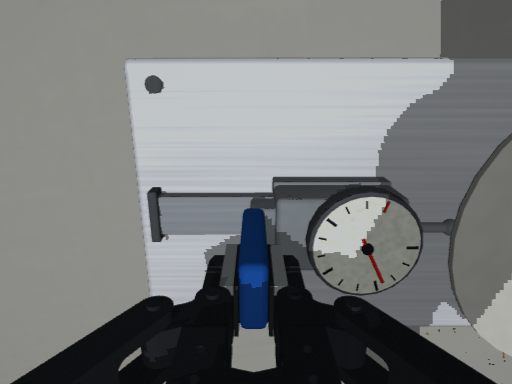

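```bash
python3 -m jog '0 0 0 0 0 0 0.2;0 0 0 0 0 0 0.4;0 0 0 0 0 0 0.5;0 0 0 0 0 0 0.5;0 0 0 0 -10 0 0.5'
python3 -m jog '0 0 0 0 -35 0 0.5;0 -7 0 0 -35 0 0.5;0 -7 0 0 -25 0 0.5;0 -7 0 0 0 0 0.5;0 -7 0 0 0 0 0.5'
python3 -m jog '0 -7 0 0 0 0 0.5;0 -7 0 0 0 0 0.5;0 -3 0 0 0 0 0.5;0 0 0 0 0 0 0.5;0 0 0 0 0 0 0.5'
python3 - <<'E'
from h import *
d,P=look('w7.png'); go([.5920,.1275,.19],YA-XA)
look('t7.png','top');im=cv2.imread('pics/t7.png'); cv2.imwrite('pics/z7.png',cv2.resize(im[135:225,165:305],None,fx=5.5,fy=5.5,interpolation=cv2.INTER_CUBIC))
E
```

```text
clock: 5.97
tcp_pos: [0.5109, -0.0629, 0.0922]
orientation: [-1.273, -1.098, 1.102]
contact_force: [-0.4, -0.2, 0.2]
grip_width: 0.0427
clock: 6.38
tcp_pos: [0.5136, -0.0633, 0.1911]
orientation: [-1.028, -1.464, 1.459]
contact_force: [0.2, -0.4, -0.9]
grip_width: 0.043
clock: 6.8
tcp_pos: [0.5122, -0.0634, 0.1888]
orientation: [-0.838, -1.661, 1.66]
contact_force: [0.2, -0.4, -0.8]
grip_width: 0.0425
6.8 stand tcp [-0.0016 -0.1105  0.1888] F [ 0.2 -0.4 -0.8] grip 0.0425
clock 6.85 tcp [ 0.5122 -0.0633  0.1887] turn deg [ 0.01 -0.1  -0.01] shift in CURRENT tool mm [ 106.1   -1.3 -177.5] in final frame [ 105.8   -1.3 -177.7] F [0.9 0.2 0.6] grip 0.0425
6.85 stand tcp [-0.0016 -0.1105  0.1887] F [0.9 0.2 0.6] grip 0.0425
```

View pics/w7.png

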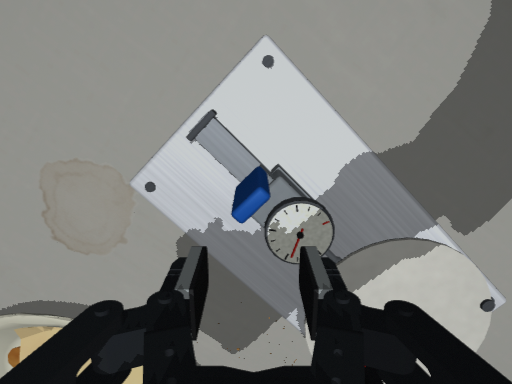

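View pics/z7.png

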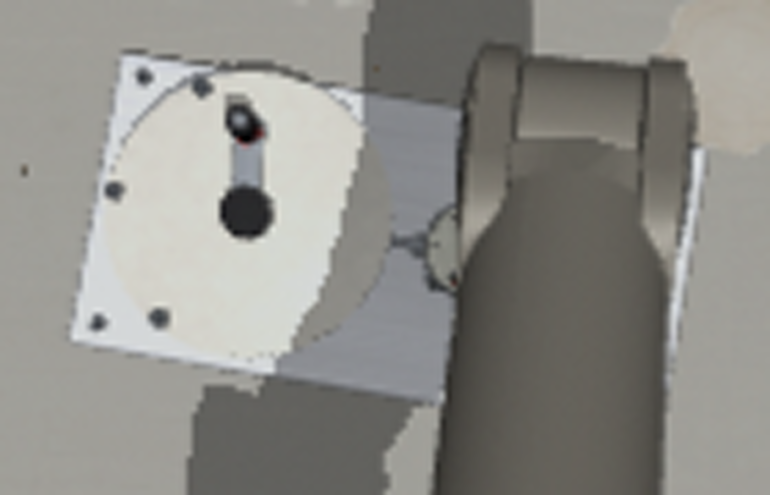

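```bash
python3 -m jog '0 0 0 21 0 -35.5 0.5;0 0 0 21 0 -35.5 0.5;0 0 0 21 0 -35.5 0.5;0 0 0 21 0 -35.5 0.5;0 0 0 22 0 -35.5 0.5'
python3 -m jog '0 0 0 0 0 0 0.5;0 0 0 0 0 0 0.5;0 0 0 0 0 0 0.5;0 0 0 0 0 0 0.5;0 0 0 0 0 0 0.5'
python3 - <<'E'
from h import *
d,P=look('w8.png'); go([.5920,.1275,.19],YA-XA)
W=cloud(d,P);q=stand(W); kn=(q[...,2]>.110)&(abs(q[...,1]-.085)<.03)&(q[...,2]<.12)&(abs(q[...,0]-.05)<.03); print('knob',kn.sum(), q[kn].mean(0),q[kn].min(0),q[kn].max(0)); print('rel',(W[kn].mean(0)-P[0])@P[1])
g=(abs(q[...,2]-.06)<.003); print('guard',q[g].min(0),q[g].max(0))
look('t8.png','top');im=cv2.imread('pics/t8.png'); cv2.imwrite('pics/z8.png',cv2.resize(im[135:225,165:305],None,fx=5.5,fy=5.5,interpolation=cv2.INTER_CUBIC))
E
```

```text
clock: 7.32
tcp_pos: [0.5921, 0.1292, 0.1884]
orientation: [-0.838, -1.66, 1.661]
contact_force: [1.2, -0.8, 0.1]
grip_width: 0.0431
clock: 7.73
tcp_pos: [0.5914, 0.1255, 0.1884]
orientation: [-0.839, -1.659, 1.66]
contact_force: [0.1, -0.5, 0.4]
grip_width: 0.0428
7.73 stand tcp [0.049  0.088  0.1884] F [ 0.1 -0.5  0.4] grip 0.0428
clock 7.78 tcp [0.5914 0.1257 0.1884] turn deg [-0.02 -0.14 -0.02] shift in CURRENT tool mm [ 1.1 -1.6 -1.5] in final frame [ 1.1 -1.6 -1.5] F [-0.1 -0.8  0.2] grip 0.0427
knob 564 [0.04778912 0.09344767 0.11471539] [0.03918777 0.08481896 0.11000704] [0.05729243 0.10293212 0.11688031]
rel [ 0.00475429  0.07370578 -0.00300217]
guard [-0.08991538 -0.04235054  0.05700114] [0.08769653 0.35807233 0.06299275]
7.78 stand tcp [0.049  0.0882 0.1884] F [-0.1 -0.8  0.2] grip 0.0427
```

View pics/w8.png

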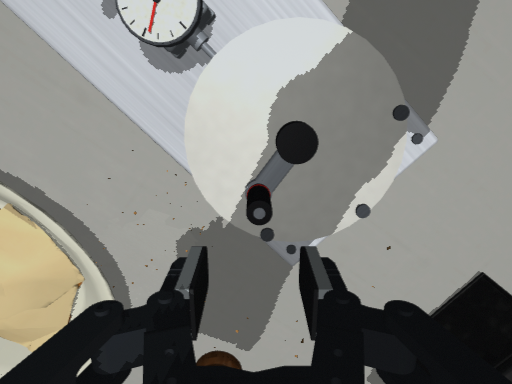

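View pics/z8.png

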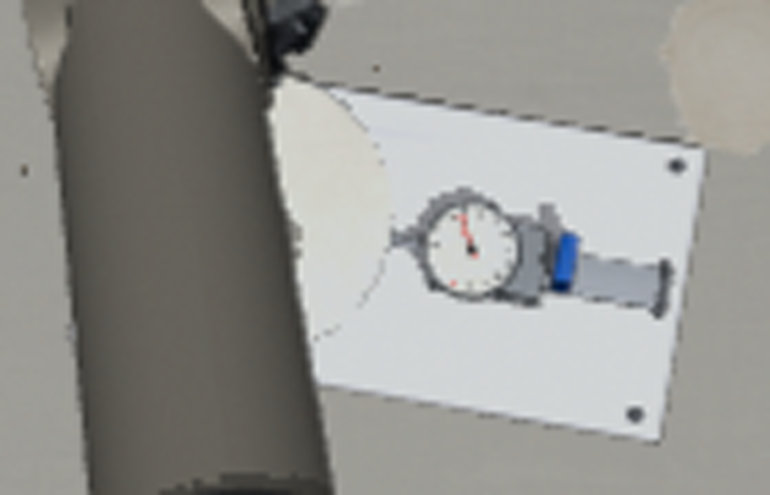

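```bash
python3 -m jog '0 0 0 3 20 -2 0.5;0 0 0 0 28 0 0.5;0 0 0 0 28 0 0.5;0 0 0 0 20 0 0.5;0 0 0 0 0 0 0.4' 20
python3 -m jog '0 0 0 0 0 0 0.3;0 0 0 0 0 0 0.2;0 0 0 0 0 0 0.1;0 0 0 0 0 0 0.1;0 0 0 0 0 0 0.1'
python3 - <<'E'
from h import *
d,P=look('w9.png'); look('t9.png','top');im=cv2.imread('pics/t9.png'); cv2.imwrite('pics/z9.png',cv2.resize(im[135:225,165:305],None,fx=5.5,fy=5.5,interpolation=cv2.INTER_CUBIC))
E
```

```text
clock: 8.25
tcp_pos: [0.5883, 0.1296, 0.0883]
orientation: [-0.832, -1.655, 1.664]
contact_force: [-0.9, -0.7, -0.5]
grip_width: 0.0341
clock: 8.67
tcp_pos: [0.5922, 0.1308, 0.0935]
orientation: [-0.839, -1.663, 1.661]
contact_force: [0.5, -1.9, 2.0]
grip_width: 0.0171
8.67 stand tcp [0.049  0.0933 0.0935] F [ 0.5 -1.9  2. ] grip 0.0171
8.72 stand tcp [0.049  0.0933 0.0935] F [-0.7 -2.5  2.2] grip 0.0171
```

View pics/w9.png

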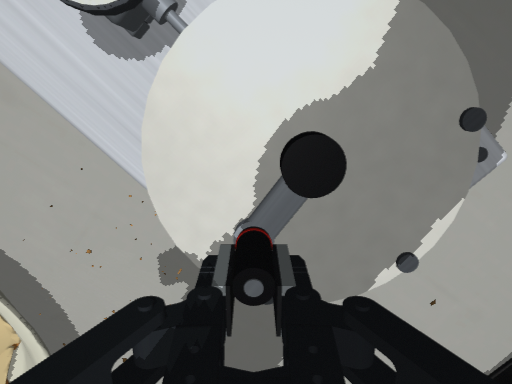

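View pics/z9.png

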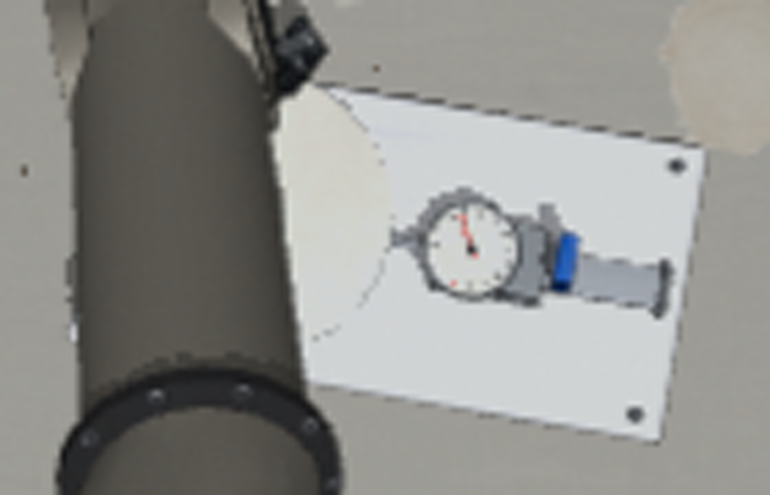

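```bash
cat > tab.py <<'E'
import numpy as np
def p(t): t=np.radians(t); return 50*np.array([np.sin(t)-np.cos(t),-(np.cos(t)+np.sin(t))])/2**.5
for i,t in enumerate(range(10,370,10)): print(t,(p(t+10)-p(t)).round(1),end='\n' if i%4==3 else ' ; ')
E
python3 tab.py
cat >> h.py <<'E'
def crank():
    q=stand(r.get_obs()['tcp_pos'])-[0,.085,0]; print('crank deg',np.degrees(np.arctan2(q[1],q[0])).round(1),'rad',np.hypot(q[0],q[1]).round(4))
def topread(f):
    crank(); d,_=look(f,'top')
    im=cv2.cvtColor(d['color'],cv2.COLOR_RGB2BGR); c=im[160:205,225:285]; cv2.imwrite('pics/z'+f,cv2.resize(c,None,fx=8,fy=8,interpolation=cv2.INTER_CUBIC))
    hsv=cv2.cvtColor(im,cv2.COLOR_BGR2HSV).astype(float); 
    w=np.clip((im[...,2].astype(float)-im[...,:2].max(2))-25,0,None); v,u=np.nonzero(w); 
    k=(u>235)&(u<275)&(v>165)&(v<200); u,v=u[k],v[k]; ww=w[v,u]
    p=stand(np.array([toplane(d,a,b,.074) for a,b in zip(u,v)])) if len(u) else np.zeros((0,3))
    c=np.array([0.0,CY]); a=np.arctan2(p[:,0]-c[0],p[:,1]-c[1])%(2*np.pi); rr=np.hypot(p[:,0]-c[0],p[:,1]-c[1])
    s=(rr>.004)&(rr<.0215)
    if s.any():
        h,_=np.histogram(a[s],bins=np.arange(0,6.4,.35),weights=(ww*rr)[s]); cc=(h.argmax()+.5)*.35
        da=(a-cc+np.pi)%(2*np.pi)-np.pi; t=s&(abs(da)<.5); ang=cc+(da[t]*(ww*rr)[t]).sum()/(ww*rr)[t].sum()
        print('NEEDLE',round(ang,2),'=',round(ang/.42,2),'mm','px',t.sum())
    else: print('no red')
CY=-.0551
E
python3 - <<'E'
from h import *
d=dict(np.load('pics/t9.png.npz'))
for c in((471,250),):
  t=stand(toplane(d,(c[0]+.5)/5.5-.5+165,(c[1]+.5)/5.5-.5+135,.072)); print('dial',t)
topread('a0.png')
E
```

```text
10 [ 7.5 -4.4] ; 20 [ 8.2 -3. ] ; 30 [ 8.6 -1.5] ; 40 [ 8.7 -0. ]
50 [8.6 1.5] ; 60 [8.2 3. ] ; 70 [7.5 4.4] ; 80 [6.7 5.6]
90 [5.6 6.7] ; 100 [4.4 7.5] ; 110 [3.  8.2] ; 120 [1.5 8.6]
130 [0.  8.7] ; 140 [-1.5  8.6] ; 150 [-3.   8.2] ; 160 [-4.4  7.5]
170 [-5.6  6.7] ; 180 [-6.7  5.6] ; 190 [-7.5  4.4] ; 200 [-8.2  3. ]
210 [-8.6  1.5] ; 220 [-8.7  0. ] ; 230 [-8.6 -1.5] ; 240 [-8.2 -3. ]
250 [-7.5 -4.4] ; 260 [-6.7 -5.6] ; 270 [-5.6 -6.7] ; 280 [-4.4 -7.5]
290 [-3.  -8.2] ; 300 [-1.5 -8.6] ; 310 [ 0.  -8.7] ; 320 [ 1.5 -8.6]
330 [ 3.  -8.2] ; 340 [ 4.4 -7.5] ; 350 [ 5.6 -6.7] ; 360 [ 6.7 -5.6]
dial [-0.00116015 -0.05436487  0.072     ]
crank deg 9.7 rad 0.0497
8.77 stand tcp [0.049  0.0934 0.0935] F [-0.7 -2.1  3.5] grip 0.0172
NEEDLE 1.05 = 2.49 mm px 7
```

```bash
python3 -m jog '0 0 0 7.0 0 -5.2 0.1;0 0 0 7.8 0 -3.8 0.1;0 0 0 8.4 0 -2.3 0.1;0 0 0 8.7 0 -0.8 0.1;0 0 0 0 0 0 0.1'
python3 - <<'E'
from h import *
topread('a1.png')
E
```

```text
clock: 9.23
tcp_pos: [0.58, 0.1636, 0.0933]
orientation: [-0.833, -1.658, 1.664]
contact_force: [-8.5, -4.3, 13.8]
grip_width: 0.0171
crank deg 50.5 rad 0.0505
9.23 stand tcp [0.0321 0.1239 0.0933] F [-8.5 -4.3 13.8] grip 0.0171
NEEDLE 6.25 = 14.88 mm px 7
```

```bash
python3 -m jog '0 0 0 9.0 0 3.0 0.1;0 0 0 8.2 0 3.5 0.1;0 0 0 7.5 0 4.4 0.1;0 0 0 6.7 0 5.6 0.1;0 0 0 0 0 0 0.1'
python3 - <<'E'
from h import *
topread('a2.png')
E
```

```text
clock: 9.7
tcp_pos: [0.5493, 0.18, 0.0934]
orientation: [-0.836, -1.663, 1.662]
contact_force: [-3.0, -2.2, 8.3]
grip_width: 0.017
crank deg 90.8 rad 0.0507
9.7 stand tcp [-0.0007  0.1357  0.0934] F [-3.  -2.2  8.3] grip 0.017
NEEDLE 6.25 = 14.88 mm px 7
```

```bash
python3 -m jog '0 0 0 5.6 0 6.7 0.1;0 0 0 4.4 0 7.5 0.1;0 0 0 3.0 0 8.2 0.1;0 0 0 0 0 0 0.1;0 0 0 0 0 0 0.1'
python3 - <<'E'
from h import *
topread('a3.png')
E
```

```text
clock: 10.17
tcp_pos: [0.5237, 0.177, 0.0933]
orientation: [-0.836, -1.663, 1.661]
contact_force: [-1.2, -1.7, 11.2]
grip_width: 0.0169
crank deg 120.1 rad 0.0508
10.17 stand tcp [-0.0255  0.1289  0.0933] F [-1.2 -1.7 11.2] grip 0.0169
NEEDLE 1.66 = 3.95 mm px 6
```

View pics/za3.png

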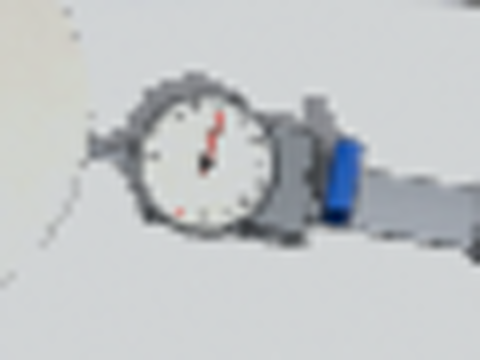

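```bash
python3 -m jog '0 0 0 1.5 0 8.6 0.1;0 0 0 0 0 8.7 0.1;0 0 0 0 0 0 0.1;0 0 0 0 0 0 0.1;0 0 0 0 0 0 0.1'
python3 - <<'E'
from h import *
topread('a4.png')
E
```

```text
clock: 10.63
tcp_pos: [0.509, 0.1679, 0.0933]
orientation: [-0.836, -1.663, 1.661]
contact_force: [-1.8, -0.9, 12.5]
grip_width: 0.0174
crank deg 139.7 rad 0.0507
10.63 stand tcp [-0.0387  0.1178  0.0933] F [-1.8 -0.9 12.5] grip 0.0174
NEEDLE 2.41 = 5.73 mm px 5
```

```bash
python3 -m jog '0 0 0 -1.5 0 8.6 0.1;0 0 0 -3.0 0 8.2 0.1;0 0 0 0 0 0 0.1;0 0 0 0 0 0 0.1;0 0 0 0 0 0 0.1'
python3 - <<'E'
from h import *
topread('a5.png')
E
```

```text
clock: 11.1
tcp_pos: [0.4982, 0.1542, 0.0933]
orientation: [-0.836, -1.662, 1.661]
contact_force: [-2.0, -1.6, 13.4]
grip_width: 0.017
crank deg 159.6 rad 0.0506
11.1 stand tcp [-0.0474  0.1026  0.0933] F [-2.  -1.6 13.4] grip 0.017
NEEDLE 1.66 = 3.96 mm px 6
```

View pics/za4.png

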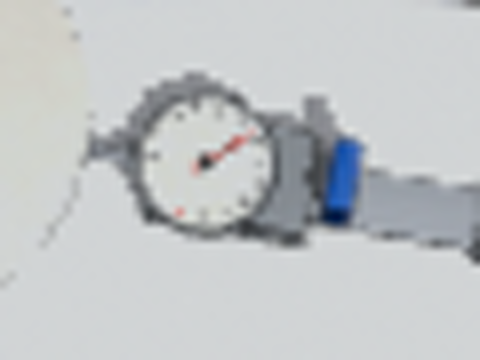

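View pics/za5.png

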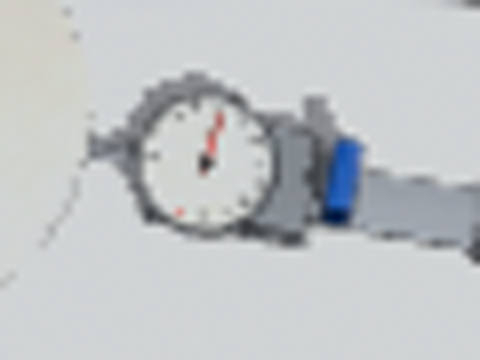

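```bash
python3 -m jog '0 0 0 3.0 0 -8.2 0.1;0 0 0 1.5 0 -8.6 0.1;0 0 0 0 0 0 0.1;0 0 0 0 0 0 0.1;0 0 0 0 0 0 0.1'
python3 - <<'E'
from h import *
topread('a6.png'); print(r.get_obs()['contact_force'])
E
```

```text
clock: 11.57
tcp_pos: [0.5104, 0.1691, 0.0934]
orientation: [-0.837, -1.666, 1.66]
contact_force: [1.8, 1.3, 8.0]
grip_width: 0.0172
crank deg 137.7 rad 0.0508
11.57 stand tcp [-0.0376  0.1192  0.0934] F [1.8 1.3 8. ] grip 0.0172
NEEDLE 2.39 = 5.68 mm px 7
[1.85657728 1.2779185  7.19842334]
```

```bash
python3 -m jog '0 0 0 0 0 0 0.15;0 0 0 0 0 0 0.25;0 0 0 0 0 0 0.4;0 0 0 0 0 0 0.5;0 0 0 0 0 0 0.5'
python3 - <<'E'
from h import *
topread('a7.png')
E
python3 -m jog '0 0 0 0 -20 0 0.5;0 0 0 0 -35 0 0.5;0 0 0 0 -35 0 0.5;0 0 0 0 -20 0 0.5;0 0 0 0 0 0 0.5'
python3 - <<'E'
from h import *
topread('a8.png'); look('w10.png'); look('s10.png','scene')
E
```

```text
clock: 12.03
tcp_pos: [0.5086, 0.1673, 0.0918]
orientation: [-0.835, -1.661, 1.663]
contact_force: [0.7, 0.3, 0.1]
grip_width: 0.0424
crank deg 140.5 rad 0.0506
12.03 stand tcp [-0.039   0.1171  0.0918] F [0.7 0.3 0.1] grip 0.0424
NEEDLE 2.38 = 5.68 mm px 7
clock: 12.5
tcp_pos: [0.5121, 0.1682, 0.2069]
orientation: [-0.842, -1.669, 1.657]
contact_force: [1.1, 0.9, 0.9]
grip_width: 0.0426
crank deg 136.8 rad 0.049
12.5 stand tcp [-0.0357  0.1186  0.2069] F [1.1 0.9 0.9] grip 0.0426
NEEDLE 2.38 = 5.68 mm px 7
12.55 stand tcp [-0.0369  0.118   0.2044] F [ 0.4 -0.6 -0.3] grip 0.0424
12.6 stand tcp [-0.038   0.1174  0.2027] F [-0.8 -0.4  0.1] grip 0.0427
```

View pics/za8.png

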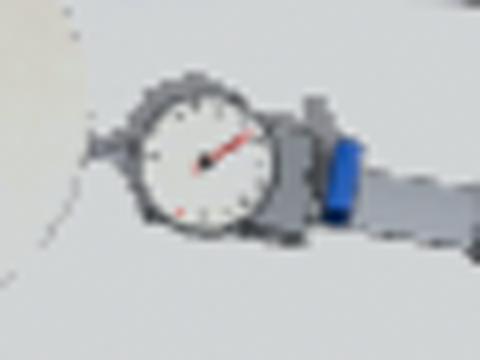

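View pics/w10.png

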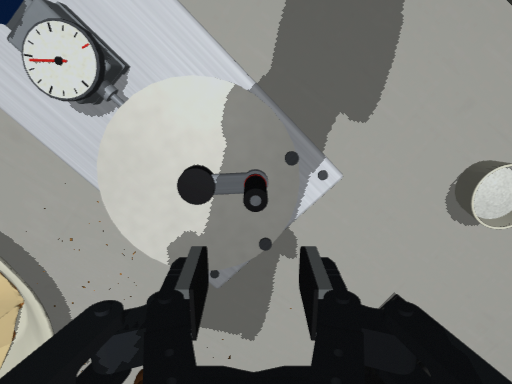

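View pics/s10.png

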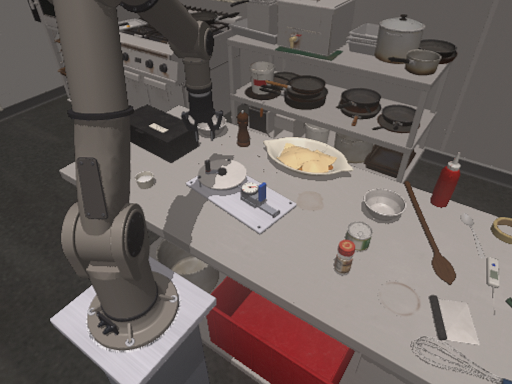

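```bash
python3 -m jog '0 0 0 0 -5 0 0.5;0 0 0 0 0 0 0.5;0 0 0 0 0 0 0.5;0 0 0 0 0 0 0.5;0 0 0 0 0 0 0.5'
python3 - <<'E'
from h import *
topread('a9.png'); print(r.hand_in())
E
```

```text
clock: 13.07
tcp_pos: [0.5094, 0.1672, 0.2068]
orientation: [-0.836, -1.661, 1.662]
contact_force: [-0.4, -0.3, -0.1]
grip_width: 0.0427
crank deg 140.0 rad 0.0499
13.07 stand tcp [-0.0382  0.1171  0.2068] F [-0.4 -0.3 -0.1] grip 0.0427
NEEDLE 2.38 = 5.68 mm px 7
the job is handed in; nothing more can be done
None
```

The job is handed in at about 13 s of the 72 s allowed, with the disc's highest spot left against the pressed plunger. `hand_in` gave no verdict, so the result rests on my own checks.

- **Gauge:** I gripped the tab and slid the carriage up until the needle read about 2.6 mm, then let go. The highest reading I saw was about 5.7 mm; the inner stop is at 12 mm.
- **Finding the highest spot:** I led the crank knob round from about 10° to 160°, angles measured in the stand's frame.

| Crank angle | Needle reading |
|---|---|
| 10° | 2.5 mm |
| 50° and 90° | 0 mm |
| 120° | 3.95 mm |
| 140° | 5.7 mm |
| 160° | 3.96 mm |

- **Which swelling:** The peak is near 140°, since the readings either side match. A rise of about 5.7 mm from a zero reading can only be the 6 mm swelling. The 2.5 mm at the start fits the lesser one, about 2.4 rad away. I did not turn the disc through the remaining part of the circle, because those readings already settled it.
- **Final state:** I turned the crank back to about 138–140°, opened the fingers and rose clear to 0.207 m. The needle stayed at 5.7 mm (about 2.9 N on the plunger) before release, after release and just before hand-in. The force on the tool was about zero. The tin, the spice jar and the ramekin look unmoved in the scene picture, though I did not measure them.
- **Checks that disagreed:** The upward force at the wrist was about 8–16 N while gripping the tab and the knob, and it vanished on release. At the zero readings my needle script printed 6.25 rad (14.9 mm). That is a wrap-round past zero, and I took it as zero without viewing those pictures.

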